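Wedge a leaning drawer unit level so that its drawer stays shut

TASK

The little white drawer unit leans forward, so its shallow drawer keeps rolling out, and a sippy cup has been left standing in it. Stand the cup upright on the bare worktop, push the wooden door wedge, thin end first, under the middle of the front edge of the unit's set-back plinth until it jams tight with the unit level against the tiled ledge behind it, and then shut the drawer fully so that it stays shut by itself. Keep the cup upright throughout and leave the bowls, the plate and the spoon as they are.

Things in the scene. Friction and masses are not known exactly. Their poses are not given: they have to be found in the camera images.
- plinth_edge (a point): Middle of the lower front edge of the white drawer unit's plinth: the edge the wedge goes under. The plinth (280 wide, 225 mm deep) is set back 65 mm under the drawer case's front. x points into the unit (the way to push), y along the edge, z up. The edge is 6 mm above the worktop at first, 16 mm when level, flat behind; the only front feet are 20 mm stubs 122 mm either side of the middle.
- unit (a joint): Lean of the unit (0.85 kg), rad: 0.0476 fully forward (start), 0 level. It rocks on rear feet 210 mm behind the plinth edge and cannot slide. Wedging it up takes a push of 8 to 18 N; at level its back meets the tiled ledge, the push rises steeply and the wedge is jammed: leave it pressed with some 20 to 25 N, so that it grips with more than the unit's weight (6 to 9 N). It then holds by friction.
- boxing: Low tiled ledge (boxed-in pipes) fixed right behind the unit, 580 mm long (along y), 208 mm high, its face 291 mm behind the front of the drawer case. Origin on the worktop below the middle of that front (level); x into the unit, z up.
- drawer (a joint): How far the shallow drawer is out, m: 0 shut, its front flush with the case's; 0.075 fully out. Light rollers (under 1 N): it rolls out by itself while the unit leans and stays where left when level. Above the plinth edge the case overhangs by 65 mm and the open drawer by 75 mm more, so the wedge is pushed home with the tool leaning back, its top away from the unit, some 35 to 50 degrees.
- drawer_front (a point): Centre of the outer face of the drawer's front, a flat panel 274 mm wide from 15 mm below to 15 mm above this point (31 mm above outside a 90 mm finger notch in mid top). x points into the unit, z up. Level, it is 157 mm above the worktop, the drawer's underside 142 mm, the underside of the case (300 wide, 290 deep) 132 mm, its top 205 mm; all some 12 to 17 mm lower at the front while leaning.
- wedge_center (a point): Middle of the loose beech door wedge, 7.5 mm above its flat underside: 140 mm long, 40 mm wide with upright parallel sides, rising evenly from 2 mm at the thin end to 28 mm at the upright heel; 60 g; lies flat on the worktop. x runs from heel to thin end, y across, z up. Jammed tight, about 75 mm of it is under the unit and 65 mm in front.
- wedge_tip (a point): Middle of the wedge's thin end, on its underside, 70 mm from its middle.
- wedge_heel (a point): Middle of the wedge's upright heel face (28 mm high), 70 mm from its middle, 14 mm above its underside.
- cup_lid (a point): Middle of the white ribbed screw lid (62 mm diameter, 20 mm high) of the clear sippy cup, on its axis 96 mm above the foot; the spout stands 15 mm above the lid. The body tapers from 58 mm under the lid to 52 mm at the foot; 110 g. The cup starts standing in the front of the open drawer, the lid clear above the drawer and the unit's top.
- cup_center (a point): The cup's centre, on its axis, 53 mm above its foot; z is the cup's axis.
- bowls: Two nested orange bowls, 120 mm diameter and 63 mm high, on the worktop; origin under their centre. Bystander.
- plate: Stainless plate with a raised rim, 170 mm diameter and 18 mm high, on the worktop; origin under its centre. Bystander.
- spoon: Small wooden spoon, 150 mm long, up to 52 mm wide and 22 mm high, lying on the worktop; origin under its middle, x along it to the spoon's bowl. Bystander.
Not all that is in view belongs to the job. Leave any pink look-alike of the part that bears wedge_center alone. Of the things that look like the part that bears cup_lid, the smaller one is meant.

How it is judged:
By the outcome, as a careful person would: the job done as asked, in the order asked, and still so for the second after the job is handed in, with the robot touching nothing.
It also fails if it takes over 70 s, if anything falls off the work surface, if the arm or the gripper's body presses on something with over 40 N, if the wrist force passes 120 N, or if a joint passes its speed limit or range.

ROBOT

A 6-joint arm with a two-finger parallel gripper is mounted at the origin on the work surface. World frame = base frame: x ahead of the robot, y to its left, z up, the work surface at z = 0. Lengths are in m, angles in rad, forces in N, time in s.
With the tool pointing down it reaches from about 0.3 to 1 m from the base axis. Payload 5.1 kg.
Tool frame: the origin (TCP) lies at the very end of the fingers, on their centre line; the grasp point (between the pads) lies manip.hold_point_z behind it (manip.hold_point_z is the distance from the TCP to the grasp point, in m); z points along the fingers, y is the line along which they close (so a half turn about z gives the same grasp; the last joint's range is limited). The gripper opens to 95 mm and grips with 3 to 60 N. Pads are 20 mm wide; open, the fingers measure 119 mm over their backs; the gripper's body (75 mm by 180 mm) begins 59 mm behind the grasp point.
Start: joints at [-1.334, 0.124, 1.65, -0, 1.367, -0.083], TCP at [0.204, -0.617, 0.215] pointing down, gripper open.
Joint ranges: [-2.61, 2.61], [-1.02, 2.33], [0.03, 2.71], [-1.35, 4.49], [0.32, 2.68], [-2.91, 2.91]. Speed limits (rad/s): [2.57, 2.57, 3.14, 3.14, 3.14, 3.14].

INTERFACE

Orientations are given as [roll, pitch, yaw] about the fixed x, y, z axes, in that order (R = Rz(yaw) Ry(pitch) Rx(roll)).
In Python, from rig import manip gives the robot as it stands.
- The arm moves only by the shell command python3 -m crank 'ROWS' [OPENING] [FORCE]. ROWS is a JSON object of lists of equal length, an entry for each row: "dp": the shift along the tool's x, y, z in units of 250 mm (1.0 is 250 mm), a list of three; "dr": the turn, a rotation vector about the tool's x, y, z in units of 0.5 rad (1.0 is 0.5 rad), a list of three. A call has 1 to 20 rows; each row shifts and turns the commanded pose from where the row before left it, along the tool's axes as they then stand; what a row does not reach is not made up. A row lasts 1/10 s, in which the tool goes at most 50 mm and 8.59 degrees, less where a joint would pass 70% of its speed; a pose out of reach is approached as far as the arm can. A call with a number of a shift or a turn outside -1 to 1 is refused whole. A call with a gripper value outside its range is refused whole. OPENING is the opening in per cent of the stroke, from 0 (shut) to 100 (fully open), set as the call begins (- or left out, the last holds). The fingers move at their own pace and stop on an object; FORCE is the grip in N (left out, the last holds). Time passes only in rows, so rows that do not move let the fingers close. It gives the time, the measured TCP pose, the force, the opening and the grip force at its end, in the units of the state.
- manip.state(): the state, without advancing time (a new reading comes with each control period).
- manip.camera(name): name is "scene" or "top"; returns a dict with "img" (420x560x3 uint8, blue, green, red), "fx", "fy", "cx", "cy" (pixels), "k1" (the pictures are not rectified: a ray, as slopes to the right and down, at radius r is drawn at 1 + k1 r^2 times it, then the intrinsics apply), "view" (4x4, takes a point from world to camera coordinates). Camera axes: x right, y down, z forward; pixel columns grow to the right and rows downward; lengths in m; the calibration is good to about 2 mm. A picture is of the moment at which its call begins. There is no depth.
- manip.hand_in(): hands the job in; it is judged then, once.
The state is a dict: "time_s": time; "joint_pos": joint angles; "dq": joint speeds; "effort": joint torques, N m; "eef_pos": TCP position; "tcp_rot": TCP orientation; "ft_force": force on the tool from outside, world axes, zero at the start; "ft_torque": the same for the moment, N m; "finger_gap": opening from 0.0 (shut) to 1.0 (fully open); "grip_force": force on a finger pad.
Only numpy, scipy, OpenCV 4.12 (cv2) and the standard library are available. Lean on these libraries where they do the work, as an engineer would, in place of code of your own. Each camera call takes 0.05 s, during which the arm holds its last target. There are 200 camera calls.

## Working session

There is one attempt and no reset: what is moved stays moved. The work goes in short steps, Python scripts to look and compute and a shell command to move; the robot and the scene stay as the last step left them, time stands still between calls to the robot, and variables do not carry over. Pictures are saved under pics/ and viewed, at most 10 in all, crops included, and the job is handed in when it is done.

```bash
mkdir -p pics; ls; python3 - <<'E'
from rig import manip
import cv2
print(manip.hold_point_z, manip.state())
for n in("scene","top"):
    c=manip.camera(n); cv2.imwrite(f"pics/{n}0.png",c["img"]); print(n,c["fx"],c["fy"],c["cx"],c["cy"],c["k1"],c["view"].tolist() if hasattr(c["view"],"tolist") else c["view"])
E
```

```text
pics
0.0188 {'time_s': 0.0, 'joint_pos': array([-1.33359389e+00,  1.24493522e-01,  1.65165869e+00, -5.59955959e-05,
        1.36748678e+00, -8.25912430e-02]), 'dq': array([-0.0004119 , -0.0009029 ,  0.00099572, -0.00056042,  0.00017208,
       -0.0019808 ]), 'effort': array([ 1.32356156e-03, -4.17602742e+01, -3.59928918e+01,  7.76416948e-02,
        4.91360750e-02, -1.49034563e-04]), 'eef_pos': array([ 0.20415355, -0.61643732,  0.21340359]), 'tcp_rot': array([-3.13954877e+00, -1.14185092e-04,  3.19804922e-01]), 'ft_force': array([-0.10586202,  0.86537531,  0.35958232]), 'ft_torque': array([-0.03495176, -0.05033221,  0.03285222]), 'grip_force': 0.0, 'finger_gap': 1.0002340892290653}
scene 428.41088765140904 428.41088765140904 278.8143048335755 209.32563421849684 -0.13452170587917472 [[0.055831258745325026, 0.9984140377478069, -0.007230475436187095, 0.02110886732906417], [0.9477021290071125, -0.05527184419726782, -0.3143337365196731, -0.5005566832820024], [-0.3142348567907432, 0.010697311211406553, -0.9492850058388932, 1.504808355831442], [0.0, 0.0, 0.0, 1.0]]
top 451.173669642829 451.173669642829 280.5246160414514 207.26987381298164 -0.02191706864278879 [[-0.01569577863207838, -0.9998766853595965, -0.0005065643489200486, -0.04634665462408912], [-0.9953509453735171, 0.015672880019840386, -0.09503081803251677, 0.6084673537224198], [0.09502703866362675, -0.0009873733794735961, -0.9954742020849315, 1.3129483647533664], [0.0, 0.0, 0.0, 1.0]]
```

View pics/scene0.png

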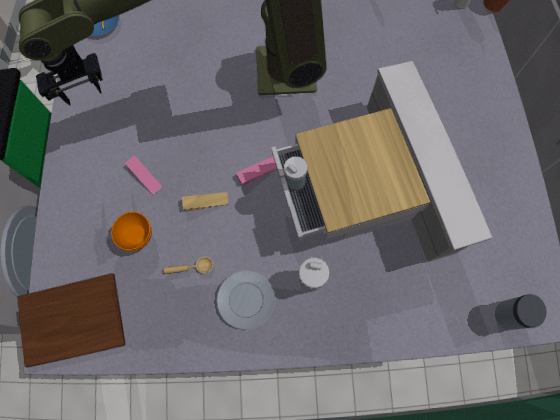

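View pics/top0.png

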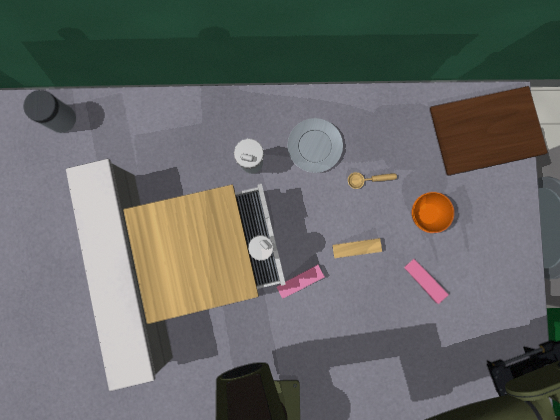

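The scene view shows the unit with its open drawer at about (300,190), the small cup's lid at (296,168), the beech wedge at (205,201) and a pink decoy at (258,170). The big cup is at (314,272). In the top view the same things are at (258,240), (260,246), (357,248), (302,282) and (248,152).

```bash
cat >h.py <<'E'
import numpy as np, cv2
from rig import manip
class Cam:
    def __init__(s,n):
        c=manip.camera(n); s.img=c["img"]; V=np.array(c["view"]); s.R=V[:3,:3]; s.t=V[:3,3]; s.o=-s.R.T@s.t
        s.K=np.array([[c["fx"],0,c["cx"]],[0,c["fy"],c["cy"]],[0,0,1]]); s.d=np.array([c["k1"],0,0,0,0.])
    def ray(s,p):
        q=cv2.undistortPoints(np.array([[p]],float),s.K,s.d)[0,0]; return s.R.T@np.r_[q,1]
    def on(s,p,z):
        r=s.ray(p); return s.o+r*(z-s.o[2])/r[2]
    def px(s,P): return cv2.projectPoints(np.array([P],float),cv2.Rodrigues(s.R)[0],s.t,s.K,s.d)[0][0,0]
def tri(a,p,b,q):
    r,s=a.ray(p),b.ray(q); k=np.linalg.lstsq(np.c_[r,-s],b.o-a.o,rcond=None)[0]
    A,B=a.o+r*k[0],b.o+s*k[1]; return (A+B)/2,np.linalg.norm(A-B)
def mask(im,lo,hi):
    return cv2.inRange(cv2.cvtColor(im,cv2.COLOR_BGR2HSV),lo,hi)
def blobs(m,amin):
    return [c for c in cv2.findContours(m,cv2.RETR_EXTERNAL,cv2.CHAIN_APPROX_NONE)[0] if cv2.contourArea(c)>amin]
E
python3 - <<'E'
from h import *
np.set_printoptions(precision=4,suppress=True)
S,T=Cam("scene"),Cam("top")
for n,C in(("s",S),("t",T)):
    print(n)
    for c in blobs(mask(C.img,(12,60,110),(28,200,255)),150):
        r=cv2.minAreaRect(c); print("wood",r, cv2.boxPoints(r).round(1).tolist(), cv2.approxPolyDP(c,3,True)[:,0].tolist())
    for c in blobs(mask(C.img,(140,60,80),(179,255,255)),150): print("pink",[C.on(p,.01)[:2].round(3).tolist() for p in cv2.boxPoints(cv2.minAreaRect(c))])
for a,b in (((379,71),(109,160)),((456,249),(154,381)),((411,64),(66,170)),((491,237),(110,388))):print("ledge",S.on(a,.208),T.on(b,.208))
print("lid",tri(S,(296,167),T,(260,246)))
for n,C,x,y in(("s",S,235,125),("t",T,220,170)):
    cv2.imwrite(f"pics/{n}1.png",cv2.resize(C.img[y:y+150,x:x+120 if n=="s" else x+180],None,fx=4,fy=4,interpolation=cv2.INTER_CUBIC))
E
python3 - <<'E'
import cv2,numpy as np
a=cv2.imread("pics/s1.png");b=cv2.imread("pics/t1.png");print(a.shape,b.shape)
c=np.hstack([a,b]);cv2.imwrite("pics/c1.png",cv2.resize(c[:,:1200],(800,400)))
E
```

```text
s
wood ((188.0, 265.0), (16.0, 48.0), 90.0) [[164.0, 257.0], [212.0, 257.0], [212.0, 273.0], [164.0, 273.0]] [[212, 263], [201, 257], [193, 266], [167, 267], [164, 272], [195, 266], [204, 273]]
wood ((204.76177978515625, 200.69705200195312), (13.548388481140137, 45.96162033081055), 84.0938491821289) [[181.1999969482422, 196.3000030517578], [226.89999389648438, 191.60000610351562], [228.3000030517578, 205.10000610351562], [182.60000610351562, 209.8000030517578]] [[226, 192], [182, 197], [183, 208], [227, 203]]
wood ((362.4080810546875, 167.71107482910156), (105.29828643798828, 107.3340835571289), 72.34988403320312) [[295.29998779296875, 133.8000030517578], [397.6000061035156, 101.30000305175781], [429.5, 201.60000610351562], [327.20001220703125, 234.1999969482422]] [[390, 108], [296, 134], [328, 231], [429, 201]]
pink [[0.397, -0.183], [0.34, -0.062], [0.386, -0.043], [0.443, -0.163]]
pink [[0.338, -0.551], [0.308, -0.52], [0.429, -0.419], [0.457, -0.45]]
t
wood ((356.812744140625, 247.7672119140625), (13.629583358764648, 48.67708206176758), 82.14668273925781) [[331.79998779296875, 24
[... 422 characters left out ...]
5]] [[232, 185], [123, 210], [148, 323], [257, 296]]
wood ((372.0, 180.0), (16.0, 48.0), 90.0) [[348.0, 172.0], [396.0, 172.0], [396.0, 188.0], [348.0, 188.0]] [[348, 183], [358, 188], [367, 179], [394, 179], [396, 175], [364, 179], [354, 172]]
pink [[0.378, -0.036], [0.439, -0.164], [0.4, -0.183], [0.339, -0.055]]
pink [[0.42, -0.417], [0.451, -0.45], [0.344, -0.551], [0.314, -0.518]]
ledge [0.1756 0.2712 0.208 ] [0.7216 0.3902 0.208 ]
ledge [0.729  0.3997 0.208 ] [0.1599 0.267  0.208 ]
ledge [0.1528 0.3743 0.208 ] [0.6971 0.5026 0.208 ]
ledge [0.7037 0.5028 0.208 ] [0.1439 0.3772 0.208 ]
lid (array([ 0.4917, -0.0026,  0.2428]), np.float64(0.0014990955935877562))
(600, 480, 3) (600, 720, 3)
```

View pics/c1.png

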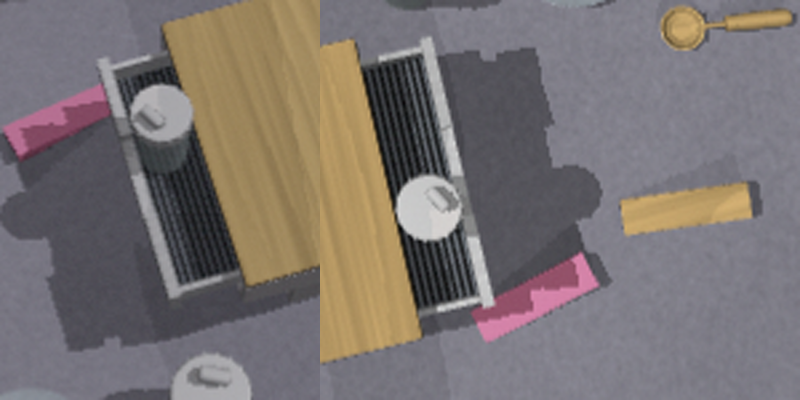

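The crop shows the cup standing left of the drawer's middle, the pink wedge by the robot-side end of the drawer front, and the beech wedge's thin end probably towards the unit. I'll confirm that and compute the unit frame.

```bash
cat >>h.py <<'E'
from scipy.spatial.transform import Rotation as Ro
np.set_printoptions(precision=4,suppress=True)
def pose():
    s=manip.state(); return s["eef_pos"],Ro.from_euler("xyz",s["tcp_rot"]),s
def rel(P,R=None,p0=None,R0=None):
    p,r,_=pose(); p=p if p0 is None else np.array(p0); r=r if R0 is None else R0
    d=r.inv().apply(np.array(P)-p)/.25; w=None if R is None else (r.inv()*R).as_rotvec()/.5
    return d.round(3),w
E
python3 - <<'E'
from h import *
S,T=Cam("scene"),Cam("top")
for a,b in (((296,134),(257,296)),((328,231),(232,185)),((390,108),(148,323)),((429,201),(123,210))): print("unit top",*tri(S,a,T,b))
W=lambda C:[c for c in blobs(mask(C.img,(12,60,110),(28,200,255)),150) if 300<cv2.contourArea(c)<900]
for n,C in(("s",S),("t",T)):
    for c in W(C):
        b=cv2.boxPoints(cv2.minAreaRect(c)); print(n,[C.on(p,.01)[:2].round(4).tolist() for p in b])
for a,b in(((226.5,192),(333,257)),((227.5,204),(332.5,245)),((182,197),(381,251)),((183,208.5),(380,238.5))): print("wedge",*tri(S,a,T,b))
for n,C in(("s",S),("t",T)):
    m=mask(C.img,(0,0,175),(180,40,255))
    for c in blobs(m,150):
        (x,y),r=cv2.minEnclosingCircle(c); print(n,"white",round(x),round(y),round(r,1),cv2.contourArea(c))
print("plate",T.on((316,146),.01),"bigcup",tri(S,(314,272),T,(248,153)))
t=.2223; print("yawA",t+np.pi/2)
E
```

```text
unit top [0.3637 0.0087 0.1852] 0.0003291568963863644
unit top [0.6539 0.0723 0.1849] 0.0017778492134488642
unit top [0.3017 0.2858 0.2017] 0.0014962366894205365
unit top [0.5907 0.3536 0.1981] 0.001657759754772156
s [[0.6603, -0.4066], [0.6677, -0.2598], [0.7163, -0.2604], [0.7093, -0.4056]]
s [[0.4684, -0.3563], [0.4601, -0.211], [0.5043, -0.2072], [0.5127, -0.3509]]
t [[0.4956, -0.2076], [0.5131, -0.3529], [0.4727, -0.357], [0.4553, -0.2121]]
t [[0.714, -0.2628], [0.7118, -0.409], [0.6627, -0.407], [0.6649, -0.2613]]
wedge [ 0.4577 -0.2124  0.    ] 0.0018389440140661485
wedge [ 0.4938 -0.2123 -0.0125] 7.084890760314251e-05
wedge [ 0.4733 -0.3519  0.0195] 0.0008389486232149223
wedge [ 0.5105 -0.3499  0.0164] 0.0029055741979902476
s white 434 153 100.4 6335.5
t white 260 248 12.1 353.5
t white 110 274 115.1 9709.0
t white 248 153 14.2 582.0
plate [ 0.7959 -0.1673  0.01  ] bigcup (array([0.7509, 0.0323, 0.131 ]), np.float64(0.00011742948221622296))
yawA 1.7930963267948965
```

```bash
python3 -m crank '{"dp":[[0,0,-0.06],[0,0,-0.06],[0,0,-0.06],[0,0,-0.06],[0,0,-0.06],[0,0,-0.06],[0,0,-0.06],[0,0,-0.06],[0,0,-0.06],[0,0,-0.06],[0,0,0]],"dr":[[0,0,-0.294],[0,0,-0.294],[0,0,-0.294],[0,0,-0.294],[0,0,-0.294],[0,0,-0.294],[0,0,-0.294],[0,0,-0.294],[0,0,-0.294],[0,0,-0.294],[0,0,0]]}' 100 25; python3 - <<'E'
from h import *
print(rel((.4917,-.0026,.33),Ro.from_euler("xyz",(np.pi,0,1.793))))
E
```

```text
time_s: 1.4
eef_pos: [0.2045, -0.6178, 0.3676]
tcp_rot: [3.142, 0.005, 1.79]
ft_force: [-0.3, -0.2, 0.0]
finger_gap: 0.997
grip_force: 0.0
(array([2.154, 1.655, 0.141]), array([ 0.0002,  0.0093, -0.007 ]))
```

```bash
python3 -m crank '{"dp":[[0.134,0.103,0.009],[0.134,0.103,0.009],[0.134,0.103,0.009],[0.134,0.103,0.009],[0.134,0.103,0.009],[0.134,0.103,0.009],[0.134,0.103,0.009],[0.134,0.103,0.009],[0.134,0.103,0.009],[0.134,0.103,0.009],[0.134,0.103,0.009],[0.134,0.103,0.009],[0.134,0.103,0.009],[0.134,0.103,0.009],[0.134,0.103,0.009],[0.134,0.103,0.009],[0,0,0],[0,0,0]],"dr":[[0,0.009,0],[0,0,0],[0,0,0],[0,0,0],[0,0,0],[0,0,0],[0,0,0],[0,0,0],[0,0,0],[0,0,0],[0,0,0],[0,0,0],[0,0,0],[0,0,0],[0,0,0],[0,0,0],[0,0,0],[0,0,0]]}'; python3 - <<'E'
from h import *
print(rel((.4917,-.0026,.214),Ro.from_euler("xyz",(np.pi,0,1.793))))
S,T=Cam("scene"),Cam("top")
cv2.imwrite("pics/g1.png",np.hstack([cv2.resize(S.img[120:240,230:350],None,fx=3,fy=3),cv2.resize(T.img[180:300,200:320],None,fx=3,fy=3)]))
E
```

```text
time_s: 3.2
eef_pos: [0.4897, -0.0035, 0.3297]
tcp_rot: [-3.14, -0.005, 1.79]
ft_force: [0.5, -0.5, 0.1]
finger_gap: 1.002
grip_force: 0.0
(array([-0.001,  0.009,  0.463]), array([-0.0039, -0.0094, -0.0068]))
```

View pics/g1.png

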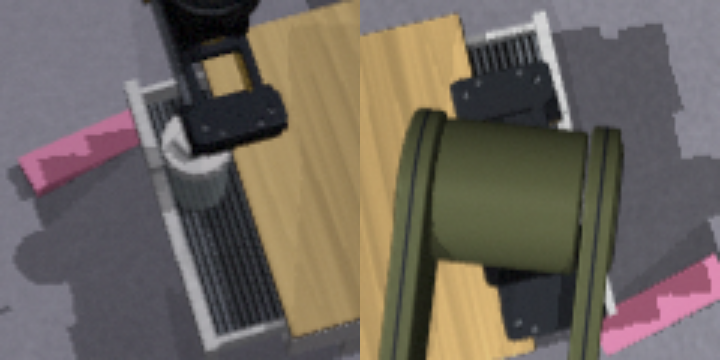

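The left half shows the gripper above the lid (about (195,150) in the picture), jaws spanning it along the drawer front. Descend and grip.

```bash
python3 -m crank '{"dp":[[0,0.004,0.09],[0,0.005,0.09],[0,0,0.09],[0,0,0.08],[0,0,0.06],[0,0,0.05],[0,0,0]],"dr":[[0,0.08,0],[0,0,0],[0,0,0],[0,0,0],[0,0,0],[0,0,0],[0,0,0]]}' && python3 -m crank '{"dp":[[0,0,0],[0,0,0],[0,0,0],[0,0,0],[0,0,0],[0,0,0],[0,0,0],[0,0,0]],"dr":[[0,0,0],[0,0,0],[0,0,0],[0,0,0],[0,0,0],[0,0,0],[0,0,0],[0,0,0]]}' 40 25
```

```text
time_s: 4.0
eef_pos: [0.4902, -0.0, 0.2141]
tcp_rot: [-3.139, -0.045, 1.788]
ft_force: [0.5, 0.5, 0.9]
finger_gap: 1.002
grip_force: 0.0
time_s: 4.8
eef_pos: [0.4914, 0.0004, 0.2165]
tcp_rot: [3.141, -0.044, 1.79]
ft_force: [-1.1, 0.4, 2.3]
finger_gap: 0.647
grip_force: 25.0
```

```bash
python3 -m crank '{"dp":[[0,0,-0.02],[0,0,-0.05],[0,0,-0.08],[0,0,-0.1],[0,0,-0.1],[0,0,-0.08],[0,0,-0.04],[0,0,0]],"dr":[[0,-0.045,0],[0,-0.045,0],[0,0,0],[0,0,0],[0,0,0],[0,0,0],[0,0,0],[0,0,0]]}'; python3 - <<'E'
from h import *
print(rel((.28,-.33,.20),Ro.from_euler("xyz",(np.pi,0,1.793))))
S=Cam("scene");cv2.imwrite("pics/g2.png",S.img)
E
```

```text
time_s: 5.6
eef_pos: [0.492, 0.0001, 0.3356]
tcp_rot: [3.138, 0.002, 1.79]
ft_force: [0.7, 0.1, -1.5]
finger_gap: 0.65
grip_force: 25.0
(array([-1.103, -1.117,  0.541]), array([ 0.0065,  0.004 , -0.0057]))
```

```bash
python3 -m crank '{"dp":[[-0.03,-0.03,0],[-0.06,-0.06,0],[-0.09,-0.09,0],[-0.1,-0.1,0],[-0.1,-0.1,0],[-0.1,-0.1,0],[-0.1,-0.1,0.02],[-0.1,-0.1,0.04],[-0.1,-0.1,0.06],[-0.1,-0.1,0.08],[-0.09,-0.1,0.1],[-0.07,-0.07,0.12],[-0.04,-0.05,0.14],[-0.02,-0.02,0.13],[0,0,0.1],[0,0,0.08],[0,0,0.05],[0,0,0.02],[0,0,0],[0,0,0]],"dr":[[0,0,0],[0,0,0],[0,0,0],[0,0,0],[0,0,0],[0,0,0],[0,0,0],[0,0,0],[0,0,0],[0,0,0],[0,0,0],[0,0,0],[0,0,0],[0,0,0],[0,0,0],[0,0,0],[0,0,0],[0,0,0],[0,0,0],[0,0,0]]}'
```

```text
time_s: 7.65
eef_pos: [0.2782, -0.33, 0.0996]
tcp_rot: [3.141, 0.002, 1.79]
ft_force: [0.2, 0.4, -1.1]
finger_gap: 0.651
grip_force: 25.0
```

```bash
python3 -m crank '{"dp":[[0,0,0.025],[0,0,0.02],[0,0,0.01],[0,0,0.008],[0,0,0]],"dr":[[0,0,0],[0,0,0],[0,0,0],[0,0,0],[0,0,0]]}'; python3 -m crank '{"dp":[[0,0,0.008],[0,0,0.006],[0,0,0]],"dr":[[0,0,0],[0,0,0],[0,0,0]]}'
```

```text
time_s: 8.15
eef_pos: [0.2777, -0.3292, 0.0825]
tcp_rot: [-3.141, -0.0, 1.79]
ft_force: [0.1, 0.3, -1.5]
finger_gap: 0.651
grip_force: 25.0
time_s: 8.45
eef_pos: [0.2783, -0.3308, 0.0813]
tcp_rot: [3.142, 0.003, 1.79]
ft_force: [-2.0, 0.9, 6.4]
finger_gap: 0.647
grip_force: 25.0
```

```bash
python3 -m crank '{"dp":[[0,0,0],[0,0,0],[0,0,0],[0,0,0],[0,0,-0.03],[0,0,-0.08],[0,0,-0.15],[0,0,-0.18],[0,0,-0.18],[0,0,-0.1],[0,0,0]],"dr":[[0,0,0],[0,0,0],[0,0,0],[0,0,0],[0,0,0],[0,0,0],[0,0,0],[0,0,0],[0,0,0],[0,0,0],[0,0,0]]}' 100 25; python3 - <<'E'
from h import *
h=np.arctan2(.142,-.0145); print("wedge yaw",h)
th=.87
R=Ro.from_euler("xyz",(np.pi,0,h))*Ro.from_rotvec([0,th,0])
z=R.apply([0,0,1]); print(z)
d=np.array([np.cos(h),np.sin(h),0]); heel=np.array([.4915,-.354,0])
T=heel+.024*d+[0,0,.011]
for k in (.12,.0): print("tcp",T-z*k,rel(T-z*k,R))
T_,S=Cam("top"),Cam("scene"); cv2.imwrite("pics/g3.png",np.hstack([cv2.resize(T_.img[180:420,300:540],None,fx=1.6,fy=1.6),cv2.resize(S.img[20:260,60:300],None,fx=1.6,fy=1.6)]))
E
```

```text
time_s: 9.55
eef_pos: [0.2791, -0.3312, 0.2652]
tcp_rot: [3.138, 0.01, 1.79]
ft_force: [0.6, -0.8, -0.1]
finger_gap: 1.001
grip_force: 0.0
wedge yaw 1.6725562972549592
[-0.0776  0.7604 -0.6448]
tcp [ 0.4984 -0.4214  0.0884] (array([-0.536,  0.775,  0.715]), array([-0.0947,  1.7568,  0.2232]))
tcp [ 0.4891 -0.3301  0.011 ] (array([-0.168,  0.817,  1.021]), array([-0.0947,  1.7568,  0.2232]))
```

View pics/g3.png

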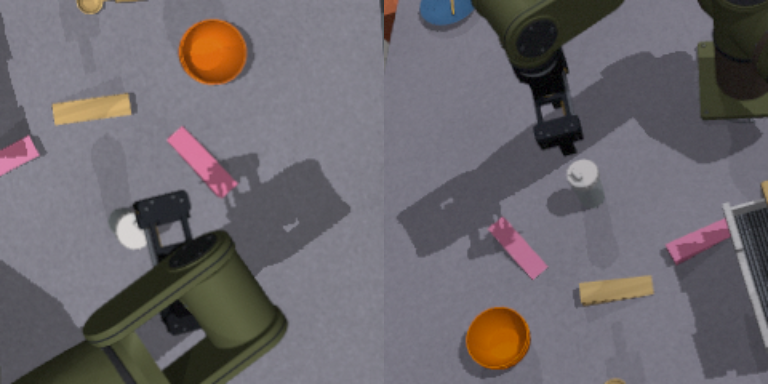

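The picture shows the small cup standing upright on bare worktop. The beech wedge is untouched, thin end toward the unit. I pick it with the tool vertical (keeping clear of the bowls) and set it down in line with the plinth first.

```bash
python3 - <<'E'
from h import *
T=Cam("top"); print("bowl",T.on((433,213),.06))
R=Ro.from_euler("xyz",(np.pi,0,1.6726)); P=np.array([.4885,-.324,.006])
print(rel(P+[0,0,.12],R)); 
E
```

```text
bowl [ 0.581 -0.499  0.06 ]
(array([-0.165,  0.828,  0.528]), array([-0.0013, -0.0021,  0.2344]))
```

```bash
python3 -m crank '{"dp":[[-0.02,0.1,0],[-0.02,0.13,0],[-0.025,0.15,0],[-0.025,0.15,0.05],[-0.025,0.15,0.1],[-0.03,0.1,0.12],[-0.02,0.048,0.13],[0,0,0.12],[0,0,0]],"dr":[[0,0,0],[0,0,0],[0,0,0],[0,0,0],[0,0,0],[0,0,0],[0,0,0],[0,0,0.234],[0,0,0]]}' 75; python3 - <<'E'
from h import *
R=Ro.from_euler("xyz",(np.pi,0,1.6726)); P=np.array([.4885,-.324,.006])
print(rel(P,R)); 
E
```

```text
time_s: 10.6
eef_pos: [0.4849, -0.3211, 0.1211]
tcp_rot: [-3.131, -0.01, 1.673]
ft_force: [-0.5, 0.4, -0.5]
finger_gap: 0.752
grip_force: 0.0
(array([-0.017,  0.018,  0.46 ]), array([-0.0212, -0.0198,  0.0018]))
```

```bash
python3 -m crank '{"dp":[[-0.01,0.01,0.1],[-0.005,0.006,0.12],[0,0,0.1],[0,0,0.07],[0,0,0.04],[0,0,0.02],[0,0,0.01],[0,0,0]],"dr":[[0,0,0],[0,0,0],[0,0,0],[0,0,0],[0,0,0],[0,0,0],[0,0,0],[0,0,0]]}' && python3 -m crank '{"dp":[[0,0,0],[0,0,0],[0,0,0],[0,0,0],[0,0,0],[0,0,0],[0,0,0]],"dr":[[0,0,0],[0,0,0],[0,0,0],[0,0,0],[0,0,0],[0,0,0],[0,0,0]]}' 20 25;  python3 - <<'E'
from h import *
R=Ro.from_euler("xyz",(np.pi,0,1.793)); P=np.array([.5384,-.084,.03])
print(rel(P,R)); 
E
```

```text
time_s: 11.4
eef_pos: [0.4936, -0.3284, 0.0152]
tcp_rot: [3.141, 0.001, 1.673]
ft_force: [0.1, 0.0, -0.0]
finger_gap: 0.751
grip_force: 0.0
time_s: 12.1
eef_pos: [0.4932, -0.3282, 0.0147]
tcp_rot: [-3.142, 0.001, 1.673]
ft_force: [-1.4, -0.2, 2.4]
finger_gap: 0.419
grip_force: 24.7
(array([ 0.953,  0.279, -0.062]), array([-0.0002,  0.0013, -0.2403]))
```

```bash
python3 -m crank '{"dp":[[0,0,-0.02],[0,0,-0.05],[0,0,-0.05],[0.05,0.02,0],[0.1,0.03,0],[0.13,0.035,0],[0.14,0.04,0],[0.14,0.04,0],[0.14,0.04,0],[0.12,0.035,0],[0.08,0.025,0],[0.05,0.015,0],[0,0,0],[0,0,0]],"dr":[[0,0,0],[0,0,0],[0,0,0],[0,0,0],[0,0,0],[0,0,0],[0,0,0],[0,0,0],[0,0,0],[0,0,0],[0,0,-0.12],[0,0,-0.12],[0,0,0],[0,0,0]]}'; python3 - <<'E'
from h import *
R=Ro.from_euler("xyz",(np.pi,0,1.793)); P=np.array([.5384,-.084,.015])
print(rel(P,R)); 
E
```

```text
time_s: 13.5
eef_pos: [0.5379, -0.0841, 0.0444]
tcp_rot: [3.141, 0.001, 1.793]
ft_force: [0.8, -0.3, -1.7]
finger_gap: 0.422
grip_force: 24.7
(array([-0.   ,  0.002,  0.118]), array([ 0.0003,  0.0015, -0.0008]))
```

Lower, release with a modest opening, rise and look.

```bash
python3 -m crank '{"dp":[[0,0,0.06],[0,0,0.04],[0,0,0.016],[0,0,0],[0,0,0]],"dr":[[0,0,0],[0,0,0],[0,0,0],[0,0,0],[0,0,0]]}' && python3 -m crank '{"dp":[[0,0,0],[0,0,0],[0,0,0],[0,0,-0.05],[-0.05,0,-0.1],[-0.1,0,-0.1],[-0.15,0,-0.1],[-0.15,0,-0.05],[-0.1,0,0],[0,0,0]],"dr":[[0,0,0],[0,0,0],[0,0,0],[0,0,0],[0,0.28,0],[0,0.28,0],[0,0.28,0],[0,0.28,0],[0,0.28,0],[0,0.28,0]]}' 75; python3 - <<'E'
from h import *
S,T=Cam("scene"),Cam("top")
for n,C in(("s",S),("t",T)):
    for c in blobs(mask(C.img,(12,60,110),(28,200,255)),100):
        if cv2.contourArea(c)<900:
            r=cv2.minAreaRect(c); print(n,r,[C.on(p,.01)[:2].round(4).tolist() for p in cv2.boxPoints(r)])
cv2.imwrite("pics/g4.png",np.hstack([cv2.resize(S.img[100:260,160:320],None,fx=2.4,fy=2.4),cv2.resize(T.img[160:320,230:390],None,fx=2.4,fy=2.4)]))
E
```

```text
time_s: 14.0
eef_pos: [0.5374, -0.0849, 0.0145]
tcp_rot: [-3.141, 0.0, 1.792]
ft_force: [-0.0, -0.1, -0.4]
finger_gap: 0.419
grip_force: 24.8
time_s: 15.0
eef_pos: [0.5702, -0.2291, 0.0711]
tcp_rot: [3.139, -0.842, 1.791]
ft_force: [-0.2, 0.2, -0.3]
finger_gap: 0.747
grip_force: 0.0
s ((187.5, 265.0), (16.0, 49.0), 90.0) [[0.6601, -0.4096], [0.6677, -0.2598], [0.7163, -0.2604], [0.7092, -0.4087]]
s ((274.30975341796875, 210.1121826171875), (12.222532272338867, 27.937213897705078), 77.90524291992188) [[0.5176, -0.1106], [0.5033, -0.0246], [0.5429, -0.0191], [0.5569, -0.1043]]
t ((285.6833801269531, 232.56016540527344), (13.542780876159668, 25.104995727539062), 74.47589111328125) [[0.5432, -0.0286], [0.5622, -0.1016], [0.5229, -0.1117], [0.5039, -0.0389]]
t ((384.09405517578125, 176.9405975341797), (6.268734931945801, 24.07990074157715), 84.2894058227539) [[0.7036, -0.3349], [0.7099, -0.4082], [0.6906, -0.4094], [0.6844, -0.3361]]
t ((353.8783874511719, 177.22975158691406), (10.229792594909668, 16.274669647216797), 54.46232223510742) [[0.6963, -0.2509], [0.7248, -0.2921], [0.6989, -0.3094], [0.6705, -0.2682]]
```

View pics/g4.png

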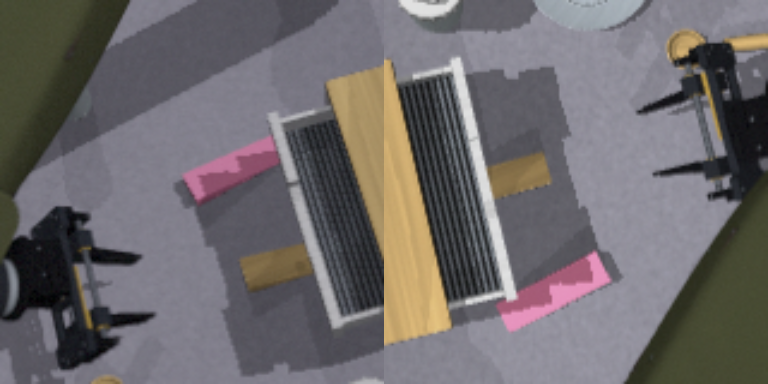

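The crops show the wedge lying in line with the drawer's middle, heel at about (246,272) in the left one. The tool leans back in front of it. Check the middle, then regrip leaning.

```bash
python3 - <<'E'
from h import *
S,T=Cam("scene"),Cam("top")
a=tri(S,(274.6,148),T,(283.3,283.75)); b=tri(S,(300.8,235.4),T,(260.4,185)); print(a,b)
n=np.array([-.2188,.9758]); e=np.array([.9758,.2188]); m=(a[0]+b[0])[:2]/2; print("mid",m,"along: drawer",m@e,"plinth est",np.array([.4946,.1112])@e,"wedge",np.array([.543,-.110])@e)
R=Ro.from_euler("xyz",(np.pi,0,1.793))*Ro.from_rotvec([0,.87,0])
print(rel((.538,-.0885,.011),R))
E
```

```text
(array([ 0.3923, -0.057 ,  0.161 ]), np.float64(0.005866207217614044)) (array([ 0.6559, -0.0002,  0.1634]), np.float64(0.004815663144322712))
mid [ 0.5241 -0.0286] along: drawer 0.5051734766270601 plinth est 0.50696124 wedge 0.5057914000000001
(array([ 0.199, -0.003,  0.576]), array([ 0.0001,  0.0632, -0.0014]))
```

```bash
python3 -m crank '{"dp":[[0.033,0,0.096],[0.033,0,0.096],[0.033,0,0.096],[0.033,0,0.096],[0.033,0,0.096],[0.033,0,0.086],[0,0,0.01],[0,0,0]],"dr":[[0,0.06,0],[0,0,0],[0,0,0],[0,0,0],[0,0,0],[0,0,0],[0,0,0],[0,0,0]]}' ;  python3 - <<'E'
from h import *
R=Ro.from_euler("xyz",(np.pi,0,1.793))*Ro.from_rotvec([0,.87,0])
print(rel((.538,-.0885,.011),R))
E
```

```text
time_s: 16.0
eef_pos: [0.5389, -0.086, 0.0166]
tcp_rot: [3.138, -0.866, 1.798]
ft_force: [0.3, 0.6, -0.1]
finger_gap: 0.75
grip_force: 0.0
(array([-0.023, -0.006,  0.008]), array([-0.001 ,  0.0072,  0.0065]))
```

```bash
python3 -m crank '{"dp":[[-0.012,-0.003,0.004],[-0.01,-0.003,0.004],[0,0,0]],"dr":[[0,0.007,0.0],[0,0,0],[0,0,0]]}' && python3 -m crank '{"dp":[[0,0,0],[0,0,0],[0,0,0],[0,0,0],[0,0,0],[0,0,0],[0.015,0,0.018],[0.03,0,0.036],[0.04,0,0.048],[0.045,0,0.053],[0.04,0,0.048],[0.035,0,0.041],[0.02,0,0.024],[0.012,0,0.014],[0,0,0]],"dr":[[0,0,0],[0,0,0],[0,0,0],[0,0,0],[0,0,0],[0,0,0],[0,0,0],[0,0,0],[0,0,0],[0,0,0],[0,0,0],[0,0,0],[0,0,0],[0,0,0],[0,0,0]]}' 20 40;  python3 - <<'E'
from h import *
p,r,s=pose();n=np.array([-.2188,.9758,0]);print("out",(np.array([.4946,.1112,0])-p)@n,"F",s["ft_force"]@n)
E
```

```text
time_s: 16.3
eef_pos: [0.5376, -0.0902, 0.0092]
tcp_rot: [3.141, -0.872, 1.792]
ft_force: [0.9, 0.0, 1.0]
finger_gap: 0.75
grip_force: 0.0
time_s: 17.8
eef_pos: [0.5169, 0.0011, 0.0094]
tcp_rot: [-3.141, -0.873, 1.793]
ft_force: [-0.5, 1.0, 0.5]
finger_gap: 0.422
grip_force: 39.9
out 0.11229695251333266 F 1.0446588741987033
```

```bash
python3 -m crank '{"dp":[[0.013,0,0.0153],[0.013,0,0.0153],[0.013,0,0.0153],[0,0,0]],"dr":[[0,0,0],[0,0,0],[0,0,0],[0,0,0]]}'; python3 -m crank '{"dp":[[0.013,0,0.0153],[0.013,0,0.0153],[0,0,0]],"dr":[[0,0,0],[0,0,0],[0,0,0]]}'; python3 -m crank '{"dp":[[0.013,0,0.0153],[0.013,0,0.0153],[0,0,0]],"dr":[[0,0,0],[0,0,0],[0,0,0]]}'
```

```text
time_s: 18.2
eef_pos: [0.5152, 0.0133, 0.0097]
tcp_rot: [3.139, -0.868, 1.794]
ft_force: [1.9, -7.8, -0.5]
finger_gap: 0.421
grip_force: 40.0
time_s: 18.5
eef_pos: [0.5142, 0.0223, 0.0099]
tcp_rot: [3.136, -0.866, 1.794]
ft_force: [3.5, -9.9, -0.9]
finger_gap: 0.42
grip_force: 40.0
time_s: 18.8
eef_pos: [0.5121, 0.0322, 0.0099]
tcp_rot: [3.136, -0.866, 1.794]
ft_force: [3.1, -9.2, -1.4]
finger_gap: 0.42
grip_force: 40.0
```

```bash
python3 -m crank '{"dp":[[0.013,0,0.0153],[0.013,0,0.0153],[0.013,0,0.0153],[0,0,0]],"dr":[[0,0,0],[0,0,0],[0,0,0],[0,0,0]]}'; python3 -m crank '{"dp":[[0,0,0],[0,0,0],[0,0,0],[-0.03,0,-0.036],[-0.05,0,-0.06],[-0.05,0,-0.06],[-0.03,0,-0.036],[0,0,0]],"dr":[[0,0,0],[0,0,0],[0,0,0],[0,0,0],[0,0,0],[0,0,0],[0,0,0],[0,0,0]]}' 70;  python3 -m crank '{"dp":[[0,0,0],[0,0,0],[0,0,0],[0,0,0],[0,0,0],[0,0,0],[0,0,0],[0,0,0]],"dr":[[0,0,0],[0,0,0],[0,0,0],[0,0,0],[0,0,0],[0,0,0],[0,0,0],[0,0,0]]}' 0 20;python3 - <<'E'
from h import *
p,r,s=pose();n=np.array([-.2188,.9758,0]);e=np.array([.9758,.2188,0]);print("out",(np.array([.4946,.1112,0])-p)@n,"along",p@e,"F",s["ft_force"])
S,T=Cam("scene"),Cam("top")
cv2.imwrite("pics/g5.png",np.hstack([cv2.resize(S.img[120:240,220:340],None,fx=3.2,fy=3.2),cv2.resize(T.img[180:300,230:350],None,fx=3.2,fy=3.2)]))
E
```

```text
time_s: 19.2
eef_pos: [0.5085, 0.0472, 0.0097]
tcp_rot: [3.136, -0.866, 1.794]
ft_force: [3.5, -8.1, -2.4]
finger_gap: 0.421
grip_force: 40.0
time_s: 20.0
eef_pos: [0.5211, -0.0138, 0.0101]
tcp_rot: [3.14, -0.872, 1.791]
ft_force: [-0.6, 0.8, 0.6]
finger_gap: 0.699
grip_force: 0.0
time_s: 20.8
eef_pos: [0.5199, -0.0114, 0.01]
tcp_rot: [3.142, -0.873, 1.793]
ft_force: [-0.4, -0.1, -1.2]
finger_gap: 0.083
grip_force: 0.0
out 0.125158206636248 along 0.5047936978107791 F [-0.4331 -0.0996 -1.2357]
```

View pics/g5.png

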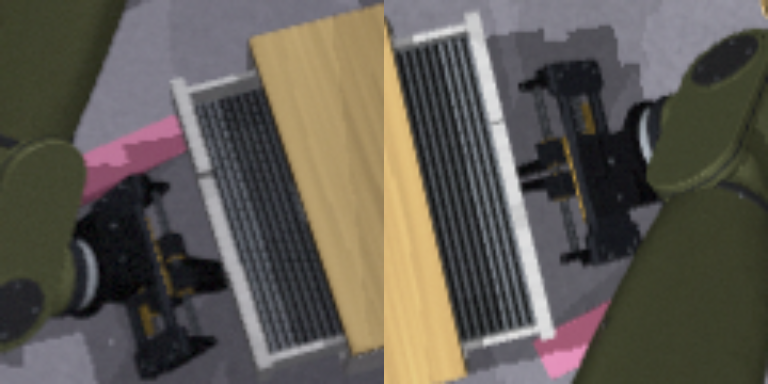

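The crops show the tool clear behind the drawer front with fingers nearly closed, wedge hidden beneath the drawer. Advance to the heel and push.

```bash
python3 -m crank '{"dp":[[0.02,0,0.024],[0.02,0,0.024],[0.02,0,0.024],[0.01,0,0.012],[0,0,0]],"dr":[[0,0,0],[0,0,0],[0,0,0],[0,0,0],[0,0,0]]}'; python3 -m crank '{"dp":[[0.013,0,0.0153],[0.013,0,0.0153],[0.013,0,0.0153],[0,0,0]],"dr":[[0,0,0],[0,0,0],[0,0,0],[0,0,0]]}';python3 -m crank '{"dp":[[0.013,0,0.0153],[0.013,0,0.0153],[0,0,0]],"dr":[[0,0,0],[0,0,0],[0,0,0]]}'
```

```text
time_s: 21.4
eef_pos: [0.5134, 0.0161, 0.0098]
tcp_rot: [-3.141, -0.873, 1.793]
ft_force: [0.8, 0.1, 0.8]
finger_gap: 0.004
grip_force: 0.0
time_s: 21.8
eef_pos: [0.5127, 0.0274, 0.0101]
tcp_rot: [3.136, -0.866, 1.795]
ft_force: [3.6, -9.6, -0.3]
finger_gap: 0.006
grip_force: 5.0
time_s: 22.1
eef_pos: [0.5107, 0.037, 0.0101]
tcp_rot: [3.136, -0.865, 1.795]
ft_force: [3.2, -10.0, 0.2]
finger_gap: 0.008
grip_force: 5.3
```

```bash
python3 -m crank '{"dp":[[0.006,0,0.0075],[0,0,0]],"dr":[[0,0,0],[0,0,0]]}'; python3 -m crank '{"dp":[[0.006,0,0.0075],[0,0,0]],"dr":[[0,0,0],[0,0,0]]}'; python3 -m crank '{"dp":[[0.005,0,0.006],[0,0,0]],"dr":[[0,0,0],[0,0,0]]}'
```

```text
time_s: 22.3
eef_pos: [0.5104, 0.039, 0.0101]
tcp_rot: [3.136, -0.865, 1.795]
ft_force: [2.1, -12.0, 0.2]
finger_gap: 0.005
grip_force: 6.0
time_s: 22.5
eef_pos: [0.5101, 0.041, 0.0101]
tcp_rot: [3.135, -0.864, 1.795]
ft_force: [3.5, -13.7, 0.7]
finger_gap: 0.006
grip_force: 6.7
time_s: 22.7
eef_pos: [0.5102, 0.0414, 0.0101]
tcp_rot: [3.134, -0.861, 1.796]
ft_force: [2.1, -19.8, 0.8]
finger_gap: 0.002
grip_force: 9.7
```

Force is rising steeply; a little more.

```bash
python3 -m crank '{"dp":[[0.002,0,0.0025],[0,0,0],[0,0,0]],"dr":[[0,0,0],[0,0,0],[0,0,0]]}'; python3 -m crank '{"dp":[[0.0006,0,0.0007],[0,0,0],[0,0,0]],"dr":[[0,0,0],[0,0,0],[0,0,0]]}'
```

```text
time_s: 23.0
eef_pos: [0.5102, 0.0415, 0.0101]
tcp_rot: [3.134, -0.86, 1.796]
ft_force: [2.1, -22.8, 1.3]
finger_gap: 0.002
grip_force: 11.0
time_s: 23.3
eef_pos: [0.5102, 0.0415, 0.0101]
tcp_rot: [3.134, -0.859, 1.796]
ft_force: [2.4, -23.4, 2.0]
finger_gap: 0.008
grip_force: 11.4
```

```bash
python3 -m crank '{"dp":[[-0.01,0,-0.012],[-0.03,0,-0.036],[-0.05,0,-0.06],[-0.06,0,-0.07],[-0.08,0,-0.095],[-0.08,0,-0.095],[-0.08,0,-0.095],[0.1,0,-0.08],[0.1,0,-0.08],[0.1,0,-0.08],[0.1,0,-0.08],[0,0,0],[0,0,0],[0,0,0],[0,0,0],[0,0,0],[0,0,0],[0,0,0]],"dr":[[0,0,0],[0,0,0],[0,0,0],[0,0,0],[0,0,0],[0,0,0],[0,0,0],[0,0,0],[0,0,0],[0,0,0],[0,0,0],[0,-0.291,0],[0,-0.291,0],[0,-0.291,0],[0,-0.291,0],[0,-0.291,0],[0,-0.291,0],[0,0,0]]}'; python3 - <<'E'
from h import *
p,r,s=pose();n=np.array([-.2188,.9758,0]);e=np.array([.9758,.2188,0]);print("out of case",(np.array([.5088,.0478,0])-p)@n,"along",p@e)
S,T=Cam("scene"),Cam("top")
for N,C in(("s",S),("t",T)):
    for c in blobs(mask(C.img,(12,60,110),(28,200,255)),1500):print(N,cv2.approxPolyDP(c,4,True)[:,0].tolist())
cv2.imwrite("pics/g6.png",np.hstack([cv2.resize(S.img[100:260,200:360],None,fx=2.5,fy=2.5),cv2.resize(T.img[160:320,200:360],None,fx=2.5,fy=2.5)]))
E
```

```text
time_s: 25.1
eef_pos: [0.5387, -0.0953, 0.1381]
tcp_rot: [-3.142, 0.001, 1.797]
ft_force: [0.5, 1.0, 0.0]
finger_gap: 0.003
grip_force: 0.0
out of case 0.1462057981032267 along 0.5048419365965933
s [[394, 108], [299, 131], [331, 229], [433, 200]]
t [[228, 185], [120, 210], [143, 324], [253, 298]]
```

View pics/g6.png

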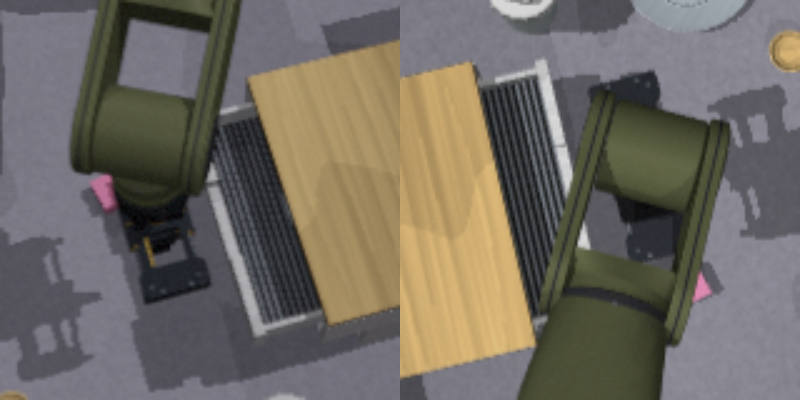

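The crops show the unit still level after the wedge was released (wood top shifted back, front corners at (299,131) scene and (253,298) top). The drawer is still out. Now push it shut.

```bash
python3 -m crank '{"dp":[[0.03,0,-0.024],[0.06,0,-0.024],[0.07,0,0],[0.05,0,0],[0.04,0,0],[0.04,0,0],[0.04,0,0],[0.04,0,0],[0.04,0,0],[0.04,0,0],[0.03,0,0],[0.02,0,0],[0,0,0]],"dr":[[0,0,0],[0,0,0],[0,0,0],[0,0,0],[0,0,0],[0,0,0],[0,0,0],[0,0,0],[0,0,0],[0,0,0],[0,0,0],[0,0,0],[0,0,0]]}'; python3 -m crank '{"dp":[[0.01,0,0],[0.01,0,0],[0,0,0]],"dr":[[0,0,0],[0,0,0],[0,0,0]]}'; python3 - <<'E'
from h import *
p,r,s=pose();n=np.array([-.2188,.9758,0]);e=np.array([.9758,.2188,0]);print("out of case",(np.array([.5088,.0478,0])-p)@n,"F",s["ft_force"]@n)
E
```

```text
time_s: 26.5
eef_pos: [0.5117, 0.0251, 0.1497]
tcp_rot: [3.141, 0.0, 1.794]
ft_force: [0.6, -0.2, -0.2]
finger_gap: 0.002
grip_force: 0.0
time_s: 26.8
eef_pos: [0.5106, 0.0294, 0.1496]
tcp_rot: [-3.142, -0.0, 1.793]
ft_force: [0.1, 0.3, -0.3]
finger_gap: 0.005
grip_force: 0.0
out of case 0.01836784554400132 F 0.2635470430503501
```

```bash
for i in 1 2 3; do python3 -m crank '{"dp":[[0.006,0,0],[0.006,0,0],[0,0,0]],"dr":[[0,0,0],[0,0,0],[0,0,0]]}' | grep -E "eef|force"; done
```

```text
eef_pos: [0.51, 0.0324, 0.1496]
ft_force: [-0.6, -0.1, 0.6]
grip_force: 0.0
eef_pos: [0.5098, 0.0334, 0.1497]
ft_force: [1.8, -6.7, -1.4]
grip_force: 3.7
eef_pos: [0.5098, 0.0332, 0.1498]
ft_force: [3.7, -18.5, -1.9]
grip_force: 9.6
```

```bash
python3 -m crank '{"dp":[[-0.01,0,0],[-0.02,0,0],[-0.05,0,0],[-0.1,0,0],[-0.15,0,0],[-0.15,0,-0.05],[-0.15,0,-0.12],[-0.15,0,-0.15],[-0.15,0,-0.15],[-0.15,0,-0.1],[0,0,0]],"dr":[[0,0,0],[0,0,0],[0,0,0],[0,0,0],[0,0,0],[0,0,0],[0,0,0],[0,0,0],[0,0,0],[0,0,0],[0,0,0]]}'; python3 - <<'E'
from h import *
S,T=Cam("scene"),Cam("top")
print(tri(S,(299,131),T,(253,298)),tri(S,(331,229),T,(228,185)))
cv2.imwrite("pics/g7.png",np.hstack([cv2.resize(S.img[70:330,130:390],None,fx=1.5,fy=1.5),cv2.resize(T.img[90:350,180:440],None,fx=1.5,fy=1.5)]))
E
```

```text
time_s: 28.8
eef_pos: [0.5692, -0.226, 0.293]
tcp_rot: [3.135, 0.006, 1.789]
ft_force: [0.0, 0.4, 0.4]
finger_gap: 0.006
grip_force: 0.0
(array([0.3598, 0.0179, 0.1947]), np.float64(0.0009418951637606561)) (array([0.6522, 0.0803, 0.1969]), np.float64(0.0005969400314136194))
```

View pics/g7.png

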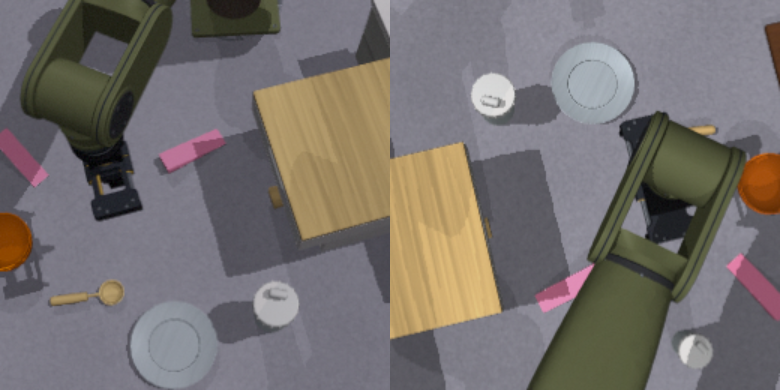

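The picture shows the drawer flush, the wedge heel just visible under the middle of the front at (275,197), the cup upright at (695,350), and the bystanders as they were. The front rose by about 11 mm, so the unit is level.

```bash
python3 -c "
from rig import manip
print(manip.hand_in())"
```

```text
the job is handed in; nothing more can be done
None
```

The job is handed in, though no verdict came back: the last pictures show the cup upright on the bare worktop, the unit level with the wedge jammed at about 23 N, the drawer shut and staying shut, and the bowls, plate and spoon left alone (about 29 s of the 70 s used).

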